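Set three relays on the terminal board in order

TASK

Set three of the four relays on the cream terminal board by pushing their keys with the fingertips: press the large round key down until it is fully in, then the long bar key, then the square key, starting each one only when the one before is fully in (they stay down). Leave the small pin key out, and do not lift or shift the bushing, the thumbwheel or the glass lens.

Things in the scene. Friction and masses are not known exactly. Their poses are not given: they have to be found in the camera images.
- board: cream relay terminal board, 200 x 200 x 28 mm, fixed to the bench, with brass terminal screws along two edges; four grey relay modules on it form a square, keys 84 mm apart, arranged in any order. Origin at the centre of its underside, on the bench; z up, x and y along its sides. An aluminium funnel over a bin, 215 mm high, is fixed over 0.3 m to its left.
- round_top (a point): centre of the top face of the large round key: a plain aluminium disc-shaped key, 36 mm diameter; z up, x and y along the board's sides; the point moves with the key. Its square grey relay module (66 x 66 mm) is fixed on the board with its flat top 68 mm above the bench. The key top is 84 mm above the bench when out and 74 mm when fully in (6 mm proud of the module).
- round_key (a joint): travel of the large round key in m: about 0 (0 to 0.001) at the start, 0.010 fully in, growing as it is pressed down. The key slides straight down 10 mm to a hard stop; about 3 N moves it, there is no return spring, and it stays where it is left.
- bar_top (a point): centre of the top face of the long bar key: a plain aluminium oblong key, 14 mm wide and 46 mm long, its length along the y axis of this point; z up, x and y along the board's sides; the point moves with the key. Its square grey relay module (66 x 66 mm) is fixed on the board with its flat top 68 mm above the bench. The key top is 84 mm above the bench when out and 74 mm when fully in (6 mm proud of the module).
- bar_key (a joint): travel of the long bar key in m: about 0 (0 to 0.001) at the start, 0.010 fully in, growing as it is pressed down. The key slides straight down 10 mm to a hard stop; about 3 N moves it, there is no return spring, and it stays where it is left.
- square_top (a point): centre of the top face of the square key: a plain aluminium square key, 27 x 27 mm; z up, x and y along the board's sides; the point moves with the key. Its square grey relay module (66 x 66 mm) is fixed on the board with its flat top 68 mm above the bench. The key top is 84 mm above the bench when out and 74 mm when fully in (6 mm proud of the module).
- square_key (a joint): travel of the square key in m: about 0 (0 to 0.001) at the start, 0.010 fully in, growing as it is pressed down. The key slides straight down 10 mm to a hard stop; about 3 N moves it, there is no return spring, and it stays where it is left.
- pin_top (a point): centre of the top face of the small pin key: a plain aluminium round pin key, 14 mm diameter, to be left out; z up, x and y along the board's sides; the point moves with the key. Its square grey relay module (66 x 66 mm) is fixed on the board with its flat top 68 mm above the bench. The key top is 84 mm above the bench when out and 74 mm when fully in (6 mm proud of the module).
- pin_key (a joint): travel of the small pin key in m: about 0 (0 to 0.001) at the start, 0.010 fully in, growing as it is pressed down. The key slides straight down 10 mm to a hard stop; about 3 N moves it, there is no return spring, and it stays where it is left.
- bushing: loose bronze bushing standing on end, 42 mm outside diameter, 26 mm bore, 42 mm high; origin at the centre of its underside, z up
- lens: loose heavy clear glass signal-lamp lens lying flat side down, 72 mm diameter, 30 mm high; origin at the centre of its underside, z up
- thumbwheel: loose knurled steel thumbwheel lying flat, 55 mm diameter, 14 mm thick with a 22 mm hub up to 30 mm; origin at the centre of its underside, z up
There are look-alikes about, which are no part of the job. What is shaped like the thumbwheel but red or turquoise is not meant. Of the things shaped like the bushing, the bronze one is meant.

How it is judged:
On the way, in this order (a step that is already met when the one before it is completed fails the run):
1. the large round key is fully in (value of joint round_key above 0.008 m), for 0.1 s.
2. the long bar key is fully in (value of joint bar_key above 0.008 m), for 0.1 s.
3. the square key is fully in (value of joint square_key above 0.008 m), for 0.1 s.
At the end, for the whole second after the job is handed in: the large round, long bar and square keys are all pushed in by more than 8 of their 10 mm, the small pin key is in by less than 4 mm, and the bushing, lens and thumbwheel are at rest within 12 mm of where they stood (value of joint each of round_key, bar_key, square_key above 0.008 m and value of joint pin_key below 0.004 m and distance of each of bushing, lens, thumbwheel from where it was at the start of the episode below 0.012 m and linear speed of each of bushing, lens, thumbwheel below 0.02 m/s); the robot touches nothing.
It fails at once if the long bar key was pushed in before the large round key was fully in (value of joint bar_key above 0.004 m and value of joint round_key below 0.008 m).
It fails at once if the square key was pushed in before the large round and bar keys were fully in (value of joint square_key above 0.004 m and value of joint any of round_key, bar_key below 0.008 m).
It fails at once if the small pin key was pushed in (value of joint pin_key above 0.004 m).
It fails at once if the bushing, lens or thumbwheel was lifted, carried, tipped or shoved (distance of any of bushing, lens, thumbwheel from where it was at the start of the episode above 0.012 m or angle between any of bushing, lens, thumbwheel's own z axis and vertical above 0.3 rad).
It also fails if it takes over 42 s, if anything falls off the work surface, if the arm or the gripper's body presses on something with over 40 N, if the wrist force passes 120 N, or if a joint passes its speed limit or range.

ROBOT

A 6-joint arm with a two-finger parallel gripper is mounted at the origin on the work surface. World frame = base frame: x ahead of the robot, y to its left, z up, the work surface at z = 0. Lengths are in m, angles in rad, forces in N, time in s.
With the tool pointing down it reaches from about 0.275 to 0.85 m from the base axis. Payload 5.2 kg.
Tool frame: the origin (TCP) lies at the centre of the arm's flange, where the gripper is bolted on; the fingertips stand 173 mm ahead of it and the grasp point (between the pads) lies 155 mm ahead of it; z points along the fingers, x is the direction in which the jaws open and shut, and the axes are right-handed (so a half turn about z gives the same grasp; the last joint's range is limited). The gripper opens to 85 mm and grips with 20 to 120 N. Pads are 22 mm wide; open, the fingers measure 114 mm over their backs; the gripper's body (76 mm by 85 mm) begins 54 mm behind the grasp point. The pads swing forward as they close: fully open they stand 13 mm farther back than shut.
Start: joints at [0.954, 0.259, 1.535, -0, 1.348, -0.203], TCP at [0.221, 0.504, 0.405] pointing down, gripper open.
Joint ranges: [-3.14, 3.14], [-0.91, 2.08], [0.19, 2.58], [-1.22, 4.36], [0.22, 2.71], [-3.12, 3.12]. Speed limits (rad/s): [2.57, 2.57, 3.14, 3.14, 3.14, 3.14].

INTERFACE

Orientations are given as a unit quaternion [x, y, z, w].
In Python, from plant import ctrl, imaging gives the robot as it stands.
- The arm moves only by the tool step_arm, never from a script. Its argument "plan" is a list of rows, each a list of 3 entries, a list of its own where there are three numbers: the closure, from -1 (fully open) to 1 (shut), so that 0 is half open, then the shift along the tool's x, y, z in m, then the turn, a rotation vector about the tool's x, y, z in rad. In form: [[hand, [dx, dy, dz], [ax, ay, az]], ...]. A call has exactly 5 rows; each row is the pose to reach, as a shift and turn from the pose measured when the call began, along the tool's axes at that moment; what a row does not reach only later rows make up. A row lasts 1/10 s, in which the tool goes at most 50 mm and 8.59 degrees, less where a joint would pass 70% of its speed; a pose out of reach is approached as far as the arm can. A call with a gripper value outside its range is refused whole. The fingers move at their own pace and stop on an object; "newtons" is the grip in N (left out, the last holds). Time passes only in rows, so rows that repeat a pose let the fingers close, or fill a call up. It gives the time, the measured TCP pose, the force and the opening at its end, in the units of the state.
- ctrl.sense(): the state, without advancing time (a new reading comes with each control period).
- imaging.read_camera(name): name is "scene" or "top" or "wrist"; returns the picture (420x560x3 uint8, red, green, blue); there is no depth.
- imaging.camera_info(name): a dict with "intrinsics" (3x3 intrinsics, pixels), "rvec" (rotation vector, rad) and "tvec" (3), from world to camera coordinates, as OpenCV has them. Camera axes: x right, y down, z forward; pixel columns grow to the right and rows downward; lengths in m; the calibration is good to about 2 mm. A picture is of the moment at which its call begins: read the wrist's pose just before it. camera_info takes no time and is no camera call; for the wrist camera it gives the pose at the moment of the call.
- ctrl.close_job(): hands the job in, once; it reports no verdict.
The state is a dict: "t": time; "joint_pos": joint angles; "joint_vel": joint speeds; "joint_efforts": joint torques, N m; "tool_pos": TCP position; "eef_rot": TCP orientation; "ft_force": force on the tool from outside, world axes, zero at the start; "torque": the same for the moment, N m; "gripper_width": finger opening in m.
Only numpy, scipy, OpenCV 4.12 (cv2) and the standard library are available. Lean on these libraries where they do the work, as an engineer would, in place of code of your own. Each camera call takes 0.05 s, during which the arm holds its last target. There are 200 camera calls.

## Working session

There is one attempt and no reset: what is moved stays moved. The work goes in short steps, Python scripts to look and compute and a tool call to move; the robot and the scene stay as the last step left them, time stands still between calls to the robot, and variables do not carry over. Pictures are saved under pics/ and viewed, about 8 in all and at most 12, crops included, and the job is handed in when it is done.

Besides the shell and the picture viewer there is one more tool, called after "Request:" by a JSON object that holds its "api" and its "payload", one argument or row to a line. step_arm: Moves the arm, as the interface text tells. Its arguments: {"type":"object","properties":{"plan":{"type":"array"},"newtons":{"type":"number"}},"required":["plan"]}

```bash
mkdir -p pics
cat > h.py <<'E'
import numpy as np, cv2
from plant import ctrl, imaging
from scipy.spatial.transform import Rotation as R
def snap(cam,name):
    info=imaging.camera_info(cam); im=imaging.read_camera(cam)
    cv2.imwrite(f'pics/{name}.png',im[:,:,::-1]); np.savez(f'pics/{name}.npz',K=info['intrinsics'],r=info['rvec'],t=info['tvec'])
    return im
def cast(name,uv,z):
    d=np.load(f'pics/{name}.npz'); Rm=cv2.Rodrigues(d['r'])[0]; c=-Rm.T@d['t'].ravel()
    uv=np.atleast_2d(uv).astype(float); rays=np.c_[uv,np.ones(len(uv))]@np.linalg.inv(d['K']).T@Rm
    return c+rays*((z-c[2])/rays[:,2])[:,None]
E
python3 - <<'E'
from h import *
s=ctrl.sense(); print(s)
a=snap('top','top0'); b=snap('scene','scene0')
E
```

```text
{'t': 0.0, 'joint_pos': array([ 9.54203732e-01,  2.59363458e-01,  1.53608449e+00, -4.59787288e-06,
        1.34800086e+00, -2.02781589e-01]), 'joint_vel': array([-3.99284595e-05,  1.56730519e-03,  1.33013077e-03, -3.00084430e-04,
       -3.63577975e-04, -3.32597074e-04]), 'joint_efforts': array([-1.47666891e-03, -4.46035802e+01, -2.90573519e+01, -2.56368285e-04,
        1.17956498e-02,  2.11516607e-05]), 'tool_pos': array([0.22100028, 0.50341328, 0.40386282]), 'eef_rot': array([ 8.37287118e-01,  5.46762673e-01, -8.62520691e-04,  3.42629335e-04]), 'ft_force': array([-0.08370354, -0.37380478, -0.07441253]), 'torque': array([-0.01414061,  0.01042313,  0.02277069]), 'gripper_width': 0.0851252955760041}
```

View pics/top0.png

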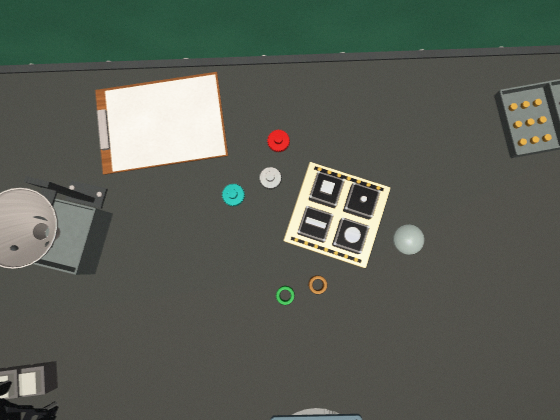

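View pics/scene0.png

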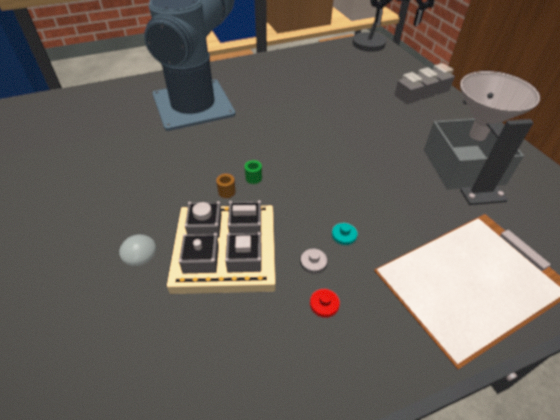

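The top view shows the board at about (337,215), with the square key at (327,187), pin (363,199), bar (316,224) and round (352,235). The bronze bushing is at (318,285), with a green look-alike at (285,295). The grey thumbwheel is at (270,178), with red and turquoise look-alikes, and the lens is at (409,240). In the scene view the keys are round (203,210), bar (245,210), pin (197,244) and square (243,243). Next I'll measure the keys from both views and check them in an enlarged crop.

Run:
```python
from h import *
def blobs(name,seeds,thr):
    im=cv2.imread(f'pics/{name}.png'); hsv=cv2.cvtColor(im,cv2.COLOR_BGR2HSV)
    m=((hsv[...,2]>thr)&(hsv[...,1]<45)).astype(np.uint8)
    n,l,st,c=cv2.connectedComponentsWithStats(m,connectivity=4); out={}
    for k,s in seeds.items():
        i=min(range(1,n),key=lambda i:np.hypot(*(c[i]-s))+ (99 if st[i,4]<8 else 0)); out[k]=c[i]; print(name,k,c[i].round(1),st[i])
    return out
T=blobs('top0',dict(sq=(327,187),pin=(363,199),bar=(316,224),rd=(352,235)),150)
S=blobs('scene0',dict(sq=(243,243),pin=(197,244),bar=(245,210),rd=(203,210)),185)
P={}
for n in('top0','scene0'):
    d=np.load(f'pics/{n}.npz'); P[n]=d['K']@np.c_[cv2.Rodrigues(d['r'])[0],d['t'].ravel()]
for k in T:
    X=cv2.triangulatePoints(P['top0'],P['scene0'],T[k],S[k]).ravel(); print(k,'tri',(X[:3]/X[3]).round(4),'top@.084',cast('top0',T[k],.084)[0].round(4),'scene',cast('scene0',S[k],.084)[0].round(4))
for k,uv,z in(('bush',(318,285),.04),('wheel',(270,178),.02),('lens',(409,240),.02)): print(k,cast('top0',uv,z).round(3))
a=cv2.resize(cv2.imread('pics/top0.png')[155:300,250:430],None,fx=4,fy=4,interpolation=2); cv2.imwrite('pics/crop.png',a)
s=ctrl.sense(); print(R.from_quat(s['eef_rot']).as_matrix().round(3),s['t'])
snap('wrist','w0');
```

```text
top0 sq [327.1 186.7] [320 180  15  14 137]
top0 pin [363.4 198.3] [361 196   6   6  29]
top0 bar [315.5 222.4] [306 217  21  12 118]
top0 rd [352.1 234.4] [345 227  16  16 198]
scene0 sq [242.6 241.2] [236 236  14  12 149]
scene0 pin [196.6 242.1] [194 240   6   5  25]
scene0 bar [243.7 207.5] [233 206  22   4  86]
scene0 rd [201.3 208.5] [193 203  17  12 160]
sq tri [ 0.6092 -0.041   0.0837] top@.084 [ 0.6092 -0.0409  0.084 ] scene [ 0.6094 -0.0411  0.084 ]
pin tri [ 0.5807 -0.1198  0.0842] top@.084 [ 0.5808 -0.1197  0.084 ] scene [ 0.5804 -0.12    0.084 ]
bar tri [ 0.5303 -0.0124  0.084 ] top@.084 [ 0.5303 -0.0123  0.084 ] scene [ 0.5303 -0.0125  0.084 ]
rd tri [ 0.5017 -0.0911  0.0833] top@.084 [ 0.5016 -0.0911  0.084 ] scene [ 0.5024 -0.0911  0.084 ]
bush [[ 0.393 -0.015  0.04 ]]
wheel [[0.647 0.089 0.02 ]]
lens [[ 0.49  -0.231  0.02 ]]
[[ 0.402  0.916 -0.001]
 [ 0.916 -0.402 -0.001]
 [-0.002 -0.    -1.   ]] 0.1
```

View pics/crop.png

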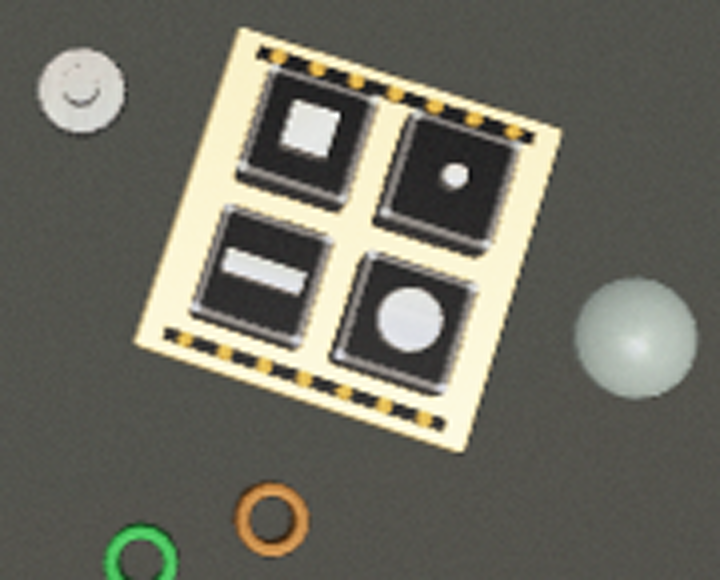

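The crop confirms the four keys, with the round one at lower right. Triangulated key tops are at about 0.084 m, which agrees with the text. I'll move over the round key with the fingers shut.

Request:
{"api": "step_arm", "payload": {
  "plan": [
    [1,[-0.033,0.038,0],[0,0,0]],
    [1,[-0.066,0.076,0],[0,0,0]],
    [1,[-0.098,0.113,0],[0,0,0]],
    [1,[-0.131,0.151,0],[0,0,0]],
    [1,[-0.164,0.189,0],[0,0,0]]
  ],
  "newtons": 60
}}

```text
t: 0.65
tool_pos: [0.328, 0.2762, 0.4041]
eef_rot: [0.837, 0.547, -0.001, 0.0]
ft_force: [1.0, 0.0, 0.6]
gripper_width: 0.0123
```

Request:
{"api": "step_arm", "payload": {
  "plan": [
    [1,[-0.033,0.038,0],[0,0,0]],
    [1,[-0.066,0.076,0],[0,0,0]],
    [1,[-0.098,0.113,0],[0,0,0]],
    [1,[-0.131,0.151,0],[0,0,0]],
    [1,[-0.164,0.189,0],[0,0,0]]
  ]
}}

```text
t: 1.15
tool_pos: [0.4348, 0.0498, 0.4044]
eef_rot: [0.837, 0.547, -0.0, 0.0]
ft_force: [0.6, 1.0, 0.5]
gripper_width: 0.0003
```

```bash
cat > go.py <<'E'
import sys; from h import *
s=ctrl.sense(); t=np.array(sys.argv[1:4],float); M=R.from_quat(s['eef_rot']); 
z=M.as_matrix()[:,2]; lev=M.inv().apply(np.cross(z,[0,0,-1]))
print('t',s['t'],'pos',s['tool_pos'].round(4),'F',s['ft_force'].round(1),'w',s['gripper_width'].round(3),'shift',M.inv().apply(t-s['tool_pos']).round(4),'level',lev.round(4))
E
python3 go.py .5017 -.0911 .32
```

```text
Traceback (most recent call last):
  File "go.py", line 4, in <module>
    print('t',s['t'],'pos',s['tool_pos'].round(4),'F',s['ft_force'].round(1),'w',s['gripper_width'].round(3),'shift',M.inv().apply(t-s['tool_pos']).round(4),'level',lev.round(4))
                                                                                 ^^^^^^^^^^^^^^^^^^^^^^^^
AttributeError: 'float' object has no attribute 'round'
```

```bash
sed -i "s/s\['gripper_width'\].round(3)/round(s['gripper_width'],3)/" go.py; python3 go.py .5017 -.0911 .29
```

```text
t 1.15 pos [0.4348 0.0498 0.4044] F [0.6 1.  0.5] w 0.0 shift [-0.102   0.1179  0.1145] level [0.0001 0.0011 0.    ]
```

Request:
{"api": "step_arm", "payload": {
  "plan": [
    [1,[-0.026,0.03,0.02],[0,0,0]],
    [1,[-0.051,0.059,0.04],[0,0,0]],
    [1,[-0.077,0.089,0.06],[0,0,0]],
    [1,[-0.102,0.118,0.085],[0,0,0]],
    [1,[-0.102,0.118,0.102],[0,0,0]]
  ]
}}

```text
t: 1.65
tool_pos: [0.5033, -0.0952, 0.3008]
eef_rot: [0.838, 0.545, -0.001, 0.001]
ft_force: [-0.0, 1.9, -0.6]
gripper_width: 0.0001
```

```bash
python3 go.py .5017 -.0911 .247; python3 -c "
from h import *
snap('wrist','w1');snap('scene','s1')
a=cv2.imread('pics/w1.png');b=cv2.resize(cv2.imread('pics/s1.png')[100:310,100:380],(560,420),interpolation=2)
cv2.imwrite('pics/c1.png',cv2.resize(np.hstack([a,b]),(800,300)))"
```

```text
t 1.65 pos [ 0.5033 -0.0952  0.3008] F [-0.   1.9 -0.6] w 0.0 shift [ 0.0032 -0.0032  0.0538] level [ 0.0011  0.0022 -0.    ]
```

View pics/c1.png

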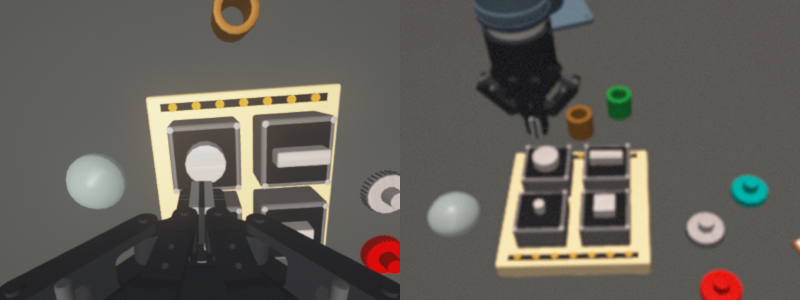

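In the wrist view (left half) the shut tips are right above the round key at about (205,165). The scene view shows the tips over the round module. I'll descend.

Request:
{"api": "step_arm", "payload": {
  "plan": [
    [1,[0.003,-0.003,0.01],[0.001,0.002,0]],
    [1,[0.003,-0.003,0.02],[0.001,0.002,0]],
    [1,[0.003,-0.003,0.03],[0.001,0.002,0]],
    [1,[0.003,-0.003,0.036],[0.001,0.002,0]],
    [1,[0.003,-0.003,0.036],[0.001,0.002,0]]
  ]
}}

```text
t: 2.25
tool_pos: [0.4989, -0.0874, 0.2629]
eef_rot: [0.838, 0.546, -0.002, -0.004]
ft_force: [-0.7, 0.1, 0.6]
gripper_width: 0.0003
```

```bash
python3 go.py .5017 -.0911 .247
```

```text
t 2.25 pos [ 0.4989 -0.0874  0.2629] F [-0.7  0.1  0.6] w 0.0 shift [-0.0023  0.0042  0.0158] level [-0.0088 -0.0008  0.    ]
```

Request:
{"api": "step_arm", "payload": {
  "plan": [
    [1,[-0.002,0.004,0.004],[-0.008,0,0]],
    [1,[-0.002,0.004,0.008],[-0.008,0,0]],
    [1,[-0.002,0.004,0.012],[-0.008,0,0]],
    [1,[-0.002,0.004,0.014],[-0.008,0,0]],
    [1,[-0.002,0.004,0.014],[-0.008,0,0]]
  ]
}}

```text
t: 2.75
tool_pos: [0.5017, -0.0909, 0.2488]
eef_rot: [0.838, 0.546, 0.0, -0.0]
ft_force: [1.1, -0.3, 1.9]
gripper_width: -0.0001
```

```bash
python3 go.py .5017 -.0911 .247
```

```text
t 2.75 pos [ 0.5017 -0.0909  0.2488] F [ 1.1 -0.3  1.9] w -0.0 shift [-0.0002  0.0001  0.0018] level [-0.0005 -0.0008 -0.    ]
```

Request:
{"api": "step_arm", "payload": {
  "plan": [
    [1,[0,0,0.001],[0,0,0]],
    [1,[0,0,0.002],[0,0,0]],
    [1,[0,0,0.003],[0,0,0]],
    [1,[0,0,0.003],[0,0,0]],
    [1,[0,0,0.003],[0,0,0]]
  ]
}}

```text
t: 3.25
tool_pos: [0.5017, -0.0908, 0.2473]
eef_rot: [0.838, 0.546, 0.0, -0.0]
ft_force: [-3.4, 0.4, 15.1]
gripper_width: -0.0
```

The hard stop shows as 15 N at TCP z 0.2473, which matches the expected fully-in height of 0.247. I'll lift and go to the bar.

Request:
{"api": "step_arm", "payload": {
  "plan": [
    [1,[0,0,-0.02],[0,0,0]],
    [1,[0,0,-0.04],[0,0,0]],
    [1,[0.04,-0.003,-0.04],[0,0,0]],
    [1,[0.083,-0.006,-0.04],[0,0,0]],
    [1,[0.083,-0.006,-0.04],[0,0,0]]
  ]
}}

```text
t: 3.75
tool_pos: [0.5298, -0.0086, 0.2871]
eef_rot: [0.837, 0.548, 0.001, -0.001]
ft_force: [0.1, -0.1, -0.2]
gripper_width: -0.0001
```

```bash
python3 go.py .5303 -.0124 .247; python3 -c "
from h import *
snap('wrist','w2');snap('scene','s2')
a=cv2.imread('pics/w2.png');b=cv2.resize(cv2.imread('pics/s2.png')[170:310,140:327],(560,420),interpolation=2)
cv2.imwrite('pics/c2.png',cv2.resize(np.hstack([a,b]),(800,300)))"
```

```text
t 3.75 pos [ 0.5298 -0.0086  0.2871] F [ 0.1 -0.1 -0.2] w -0.0 shift [-0.0034  0.002   0.0401] level [-0.0012 -0.0023 -0.    ]
```

View pics/c2.png

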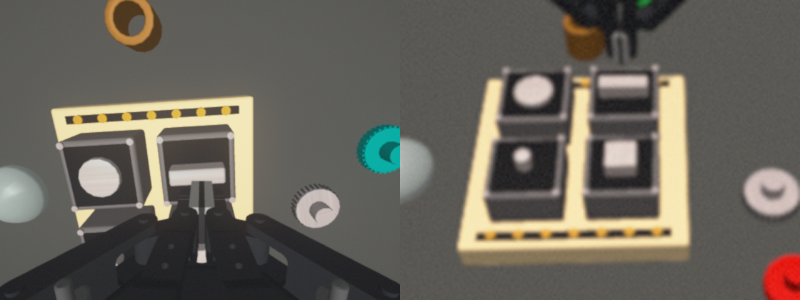

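The round key now sits low at (99,178) in the wrist view and (533,92) in the scene view, while the bar is still out. The tips are above the bar at about (197,180), with the bar's long sides across the finger plane. I'll press the bar now.

Request:
{"api": "step_arm", "payload": {
  "plan": [
    [1,[-0.002,0.001,0.01],[0,0,0]],
    [1,[-0.002,0.001,0.02],[0,0,0]],
    [1,[-0.002,0.001,0.024],[0,0,0]],
    [1,[-0.002,0.001,0.024],[0,0,0]],
    [1,[-0.002,0.001,0.024],[0,0,0]]
  ]
}}

```text
t: 4.35
tool_pos: [0.5292, -0.0141, 0.2625]
eef_rot: [0.837, 0.547, -0.001, -0.001]
ft_force: [0.5, 0.8, 0.0]
gripper_width: 0.0
```

```bash
python3 go.py .5303 -.0124 .247
```

```text
t 4.35 pos [ 0.5292 -0.0141  0.2625] F [0.5 0.8 0. ] w 0.0 shift [0.002  0.0004 0.0155] level [-0.0021  0.0001  0.    ]
```

Request:
{"api": "step_arm", "payload": {
  "plan": [
    [1,[0.002,0,0.004],[-0.002,0,0]],
    [1,[0.002,0,0.008],[-0.002,0,0]],
    [1,[0.002,0,0.012],[-0.002,0,0]],
    [1,[0.002,0,0.0155],[-0.002,0,0]],
    [1,[0.002,0,0.0165],[-0.002,0,0]]
  ]
}}

```text
t: 4.85
tool_pos: [0.5304, -0.0123, 0.2473]
eef_rot: [0.837, 0.547, 0.001, 0.001]
ft_force: [-4.0, 0.2, 19.6]
gripper_width: 0.0001
```

```bash
python3 go.py .5303 -.0124 .247
```

```text
t 4.85 pos [ 0.5304 -0.0123  0.2473] F [-4.   0.2 19.6] w 0.0 shift [-0.0001 -0.0001  0.0003] level [ 0.0019 -0.0002  0.    ]
```

The bar is at its stop: 19.6 N at z 0.2473. On to the square key.

Request:
{"api": "step_arm", "payload": {
  "plan": [
    [1,[0,0,-0.02],[0,0,0]],
    [1,[0,0,-0.04],[0,0,0]],
    [1,[0.003,0.042,-0.04],[0,0,0]],
    [1,[0.005,0.084,-0.04],[0,0,0]],
    [1,[0.005,0.084,-0.04],[0,0,0]]
  ]
}}

```text
t: 5.35
tool_pos: [0.6129, -0.0433, 0.287]
eef_rot: [0.837, 0.547, 0.002, 0.002]
ft_force: [-0.9, 0.5, 0.6]
gripper_width: -0.0002
```

```bash
python3 go.py .6092 -.041 .247; python3 -c "
from h import *
snap('wrist','w3');snap('scene','s3')
a=cv2.imread('pics/w3.png');b=cv2.resize(cv2.imread('pics/s3.png')[170:310,140:327],(560,420),interpolation=2)
cv2.imwrite('pics/c3.png',cv2.resize(np.hstack([a,b]),(800,300)))"
```

```text
t 5.35 pos [ 0.6129 -0.0433  0.287 ] F [-0.9  0.5  0.6] w -0.0 shift [ 0.0006 -0.0045  0.04  ] level [ 0.0057 -0.0005  0.    ]
```

View pics/c3.png

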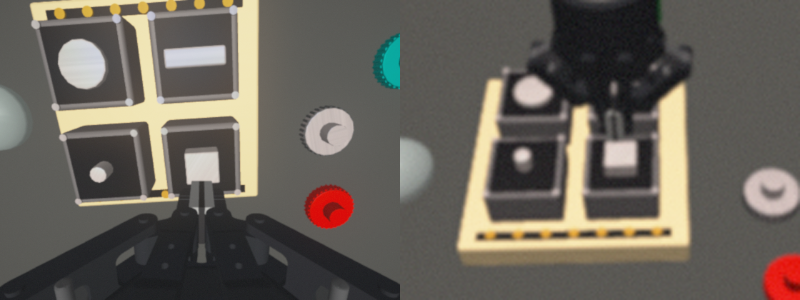

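The round key (82,64) and bar (194,56) look in, and the pin (100,172) is out. The tips are above the square key at (202,168).

Request:
{"api": "step_arm", "payload": {
  "plan": [
    [1,[0.001,-0.003,0.01],[0.003,0,0]],
    [1,[0.001,-0.003,0.02],[0.003,0,0]],
    [1,[0.001,-0.003,0.024],[0.003,0,0]],
    [1,[0.001,-0.003,0.024],[0.003,0,0]],
    [1,[0.001,-0.003,0.024],[0.003,0,0]]
  ]
}}

```text
t: 5.95
tool_pos: [0.6069, -0.0394, 0.2621]
eef_rot: [0.837, 0.547, -0.001, -0.001]
ft_force: [0.1, -1.0, 0.4]
gripper_width: 0.0003
```

```bash
python3 go.py .6092 -.041 .247
```

```text
t 5.95 pos [ 0.6069 -0.0394  0.2621] F [ 0.1 -1.   0.4] w 0.0 shift [-0.0005  0.0029  0.0151] level [-0.0036  0.0001  0.    ]
```

Request:
{"api": "step_arm", "payload": {
  "plan": [
    [1,[0,0.003,0.004],[-0.003,0,0]],
    [1,[0,0.003,0.008],[-0.003,0,0]],
    [1,[0,0.003,0.012],[-0.003,0,0]],
    [1,[0,0.003,0.015],[-0.003,0,0]],
    [1,[0,0.003,0.0162],[-0.003,0,0]]
  ]
}}

```text
t: 6.45
tool_pos: [0.6102, -0.0408, 0.2473]
eef_rot: [0.837, 0.547, 0.001, 0.001]
ft_force: [-2.0, 0.7, 17.1]
gripper_width: 0.0001
```

The square key is at its stop (17 N). I'll lift clear and check.

Request:
{"api": "step_arm", "payload": {
  "plan": [
    [1,[0,0,-0.03],[0,0,0]],
    [1,[0,0,-0.07],[0,0,0]],
    [1,[0,0,-0.11],[0,0,0]],
    [1,[0.03,-0.01,-0.14],[0,0,0]],
    [1,[0.06,-0.03,-0.16],[0,0,0]]
  ]
}}

```text
t: 6.95
tool_pos: [0.6071, 0.0259, 0.4094]
eef_rot: [0.838, 0.546, 0.002, 0.002]
ft_force: [0.2, -0.3, 0.1]
gripper_width: -0.0
```

Request:
{"api": "step_arm", "payload": {
  "plan": [
    [1,[0.04,-0.02,0],[0,0,0]],
    [1,[0.08,-0.04,0],[0,0,0]],
    [1,[0.12,-0.06,0],[0,0,0]],
    [1,[0.16,-0.07,0],[0,0,0]],
    [1,[0.19,-0.07,0],[0,0,0]]
  ]
}}

```text
t: 7.45
tool_pos: [0.6185, 0.231, 0.4087]
eef_rot: [0.837, 0.547, 0.001, 0.001]
ft_force: [-0.6, 0.4, -0.9]
gripper_width: -0.0004
```

Request:
{"api": "step_arm", "payload": {
  "plan": [
    [1,[0.02,0,0],[0,0,0]],
    [1,[0.04,0,0],[0,0,0]],
    [1,[0.04,0,0],[0,0,0]],
    [1,[0.04,0,0],[0,0,0]],
    [1,[0.04,0,0],[0,0,0]]
  ]
}}

```text
t: 7.95
tool_pos: [0.6344, 0.2667, 0.4083]
eef_rot: [0.837, 0.547, 0.0, 0.001]
ft_force: [0.5, 0.4, -0.9]
gripper_width: -0.0
```

Run:
```python
from h import *
print(ctrl.sense()['tool_pos'])
t=snap('top','t4');s=snap('scene','s4')
f=lambda im,a:cv2.resize(im[a[0]:a[1],a[2]:a[3]][:,:,::-1],(400,300),interpolation=2)
cv2.imwrite('pics/c4.png',np.hstack([f(t,(160,295,250,430)),f(s,(170,310,140,327))]))
P=[]
for n in('t4','s4'):
    d=np.load(f'pics/{n}.npz'); P.append(d['K']@np.c_[cv2.Rodrigues(d['r'])[0],d['t'].ravel()])
def cen(im,sd,thr):
    h=cv2.cvtColor(im,cv2.COLOR_RGB2HSV); n,l,st,c=cv2.connectedComponentsWithStats(((h[...,2]>thr)&(h[...,1]<45)).astype(np.uint8),connectivity=4)
    i=min(range(1,n),key=lambda i:np.hypot(*(c[i]-sd))+(99 if st[i,4]<8 else 0)); return c[i],st[i,4]
for k,a,b in(('sq',(327,187),(243,243)),('pin',(363,199),(197,243)),('bar',(316,223),(244,209)),('rd',(352,235),(202,210))):
    (u,A),(v,B)=cen(t,a,150),cen(s,b,185); X=cv2.triangulatePoints(P[0],P[1],u,v).ravel(); print(k,(X[:3]/X[3]).round(4),A,B)
for n,a in(('top0',t),('scene0',s)):
    d=np.abs(cv2.imread(f'pics/{n}.png')[:,:,::-1].astype(int)-a).max(2)
    for k,(x,y) in (dict(bush=(318,285),wheel=(270,178),lens=(409,240)) if n=='top0' else dict(bush=(226,185),wheel=(314,260),lens=(137,250))).items():
        print(n,k,'diff pix',(d[y-14:y+14,x-14:x+14]>50).sum())
```

```text
[0.63436553 0.266722   0.40829125]
sq [ 0.6092 -0.0414  0.0735] 148 144
pin [ 0.5803 -0.1196  0.0836] 34 24
bar [ 0.5305 -0.0119  0.0742] 127 77
rd [ 0.5018 -0.0911  0.0739] 204 157
top0 bush diff pix 0
top0 wheel diff pix 0
top0 lens diff pix 0
scene0 bush diff pix 0
scene0 wheel diff pix 0
scene0 lens diff pix 0
```

View pics/c4.png

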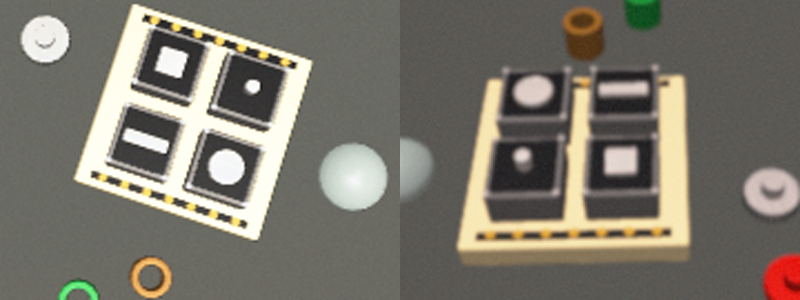

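The picture shows the three keys low and the pin (scene half, 522,158) still out, with the loose things in place. I'll hand the job in.

```bash
python3 -c "
from plant import ctrl
print(ctrl.close_job())"
```

```text
the job is handed in; nothing more can be done
None
```

I pressed the round, bar and square keys in that order with the shut fingertips and handed the job in at about 8 s. Each one reached its hard stop, with 15–20 N on the wrist at TCP z 0.2473 m.

In the last check, measured from both cameras, the three key tops stood at 73.9, 74.2 and 73.5 mm (74 mm is fully in). The pin key was still out at 83.6 mm. The bushing, thumbwheel and lens showed no change in either view, and the arm was clear of everything. No check failed or disagreed; no verdict is reported on hand-in.

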